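# Turn a coffee-pod tray round in its sleeve

### The arm

A 7-joint arm with a two-finger parallel gripper is mounted at the origin on a cart in front of the work surface, level with it; the furniture and walls round the work are solid. World frame = base frame: x ahead of the robot, y to its left, z up, the work surface at z = 0. Lengths are in m, angles in rad, forces in N, time in s.
With the tool pointing down it reaches from about 0.4 to 0.85 m from the base axis. Payload 10.4 kg.
Tool frame: the origin (TCP) lies at the very end of the fingers, on their centre line; the grasp point (between the pads) lies behind it (r.pinch_z is the z of the grasp point in the tool frame, in m); z points along the fingers, y is the line along which they close (so a half turn about z gives the same grasp; the last joint's range is limited). The gripper opens to 85 mm and grips with 20 to 120 N. Pads are 22 mm wide; open, the fingers measure 114 mm over their backs; the gripper's body (76 mm by 85 mm) begins 54 mm behind the grasp point. The pads swing forward as they close: fully open they stand 13 mm farther back than shut.
Start: joints at [1.107, 0.332, -0.065, 1.46, 0.022, 1.35, -0.088], TCP at [0.267, -0.565, 0.231] pointing down, gripper open.
Joint ranges: [-2.6, 2.6], [-0.5, 2.12], [-1.47, 1.34], [0.16, 2.42], [-1.27, 4.41], [0.06, 2.06], [-2.6, 2.6]. Speed limits (rad/s): [2.22, 2.22, 2.79, 2.79, 3.14, 3.14, 3.14].

### API

Orientations are given as a unit quaternion [x, y, z, w].
In Python, from plant import r gives the robot as it stands.
- The arm moves only by the tool send_rows, never from a script. Its argument "steps" is a list of rows, each a list of 7 numbers: the shift along the tool's x, y, z in m, then the turn, a rotation vector about the tool's x, y, z in rad, then the opening, from -1 (shut) to 1 (fully open). A call has 1 to 12 rows; each row is the pose to reach, as a shift and turn from the pose commanded when the call began, along the tool's axes at that moment; what a row does not reach only later rows make up. A row lasts 1/10 s, in which the tool goes at most 50 mm and 8.59 degrees, less where a joint would pass 70% of its speed; a pose out of reach is approached as far as the arm can. A call with a gripper value outside its range is refused whole. The fingers move at their own pace and stop on an object; "newtons" is the grip in N (left out, the last holds). Time passes only in rows, so rows that repeat a pose let the fingers close. It gives the time, the measured TCP pose, the force, the opening and the grip force at its end, in the units of the state.
- r.observe(): the state, without advancing time (a new reading comes with each control period).
- r.capture(name): name is "scene" or "top"; returns the picture (400x640x3 uint8, red, green, blue); there is no depth.
- r.camera_params(name): a dict with "camera_matrix" (3x3 intrinsics, pixels), "R" (3x3) and "t" (3): a world point X has camera coordinates R X + t. Camera axes: x right, y down, z forward; pixel columns grow to the right and rows downward; lengths in m; the calibration is good to about 2 mm. A picture is of the moment at which its call begins. camera_params takes no time and is no camera call.
- r.close_job(): hands the job in; it is judged then, once.
The state is a dict: "time_s": time; "joint_pos": joint angles; "qd": joint speeds; "effort": joint torques, N m; "tcp_pos": TCP position; "ee_rot": TCP orientation; "ft_force": force on the tool from outside, world axes, zero at the start; "torque": the same for the moment, N m; "grip_width": finger opening in m; "gripper_force": force on a finger pad.
Only numpy, scipy, OpenCV 4.12 (cv2) and the standard library are available. Lean on these libraries where they do the work, as an engineer would, in place of code of your own. Each camera call takes 0.05 s, during which the arm holds its last target. There are 200 camera calls.

### The job

One of the two pod trays in the wooden rack was pushed in back to front, so its boxed-in end stands out and nobody can get at the pods. Slide that tray all the way out, turn it end for end without spilling its pods, and slide it back into its own sleeve, scoop end out and fully home like the other tray. Leave the other tray and the things around as they are.

Things in the scene. Friction and masses are not known exactly. Their poses are not given: they have to be found in the camera images.
- rack: Fixed wooden rack, 183 mm wide (y), 128 deep (x), 217 high; origin at the centre of its underside, x axis into the rack from its open front, z up; front plane x = -64 mm. At the bottom two level sleeves open to the front, centred on y = +56 and -56 mm: 55 mm wide, 52.5 high, floor at z = 6 mm, back board at x = 56 mm; front edges rounded (walls 4 mm, roof 6 mm radius).
- shelf_edge (a point): Middle of the lower front edge of the rack's top shelf (rack x = -99, z = 205 mm): it overhangs the front plane by 35 mm, fixed spice jars stand below it and a fixed mug on it, up to z = 307 mm. A hand coming straight down on the trays' outer ends hits it: lean the tool 25 to 45 degrees about the rack's y axis, wrist away from the rack.
- left_roller (a point): Lowest point of the sprung steel roller in the roof of the sleeve at y = +56 mm (rack x = -25, z = 53.5 mm). It presses on the tray's rim (rim at z = 56 mm) with 3 to 5 N and drops into the notch in the middle of the rim when the tray is home. It takes about 8 to 15 N to push or pull a tray past it.
- right_roller (a point): The same in the sleeve at y = -56 mm.
- pod_tray: The wrong-way tray, in either sleeve: open, wooden, 160 mm long (x), 52 wide (y), 50 high, walls 4, 0.11 to 0.23 kg; origin at the centre of its underside. -x end: scoop, side walls slope down over 38 mm to a 22 mm lip. +x end: boxed in, 50 mm high, 48 mm deck. Home: origin at rack x = -25, y = +56 or -56, z = 6 mm, 41 mm stand out; the right way round its x axis is along the rack's x.
- pod_tray_scoop (a point): Middle of the top edge of that tray's front lip, at the scoop end (x = -80, y = 0, z = 22 mm in the tray's frame).
- other_tray: The other tray, of the same shape and with the same axes, in the other sleeve, the right way round; it stays where it is.
- pod_1: Coffee pod 1 of the four that stand in a row in the wrong-way tray: 37 mm across the rim, 27 mm high, 12 g, loose; origin at the centre of its underside.
- pod_2: Coffee pod 2 of the four that stand in a row in the wrong-way tray: 37 mm across the rim, 27 mm high, 12 g, loose; origin at the centre of its underside.
- pod_3: Coffee pod 3 of the four that stand in a row in the wrong-way tray: 37 mm across the rim, 27 mm high, 12 g, loose; origin at the centre of its underside.
- pod_4: Coffee pod 4 of the four that stand in a row in the wrong-way tray: 37 mm across the rim, 27 mm high, 12 g, loose; origin at the centre of its underside.
- mug: Patterned mug, 88 mm body, 99 mm high, behind and to the left of the rack; origin at the centre of its underside. Leave alone.
- mill: Wooden pepper mill, 58 mm across, 170 mm high, close to the right side of the rack; origin at the centre of its underside. Leave alone.
- glass: Glass tumbler (the nearer one, beside the coffee jar), 80 mm across, 91 mm high; origin at the centre of its underside. Leave alone.
- lemon: Lemon, 78 mm long, 56 mm high; origin under its middle. Leave alone.
Mind the look-alikes: they are no part of the job. What is shaped like the pod_tray but pink is not meant.

How it is judged:
By the outcome, as a careful person would: the job done as asked, in the order asked, and still so for the second after the job is handed in, with the robot touching nothing.
It also fails if it takes over 69 s, if anything falls off the work surface, if the arm or the gripper's body presses on something with over 40 N, if the wrist force passes 120 N, or if a joint passes its speed limit or range.

## Working session

There is one attempt and no reset: what is moved stays moved. The work goes in short steps, Python scripts to look and compute and a tool call to move; the robot and the scene stay as the last step left them, time stands still between calls to the robot, and variables do not carry over. Pictures are saved under pics/ and viewed, at most 10 in all, crops included, and the job is handed in when it is done.

Besides the shell and the picture viewer there is one more tool, called after ">>>" in YAML: its name, and indented under it one key for each argument. send_rows: Moves the arm, as the interface text tells. Its arguments: {"type":"object","properties":{"steps":{"type":"array","items":{"type":"array","items":{"type":"number"}}},"newtons":{"type":"number"}},"required":["steps"]}

```bash
mkdir -p pics
python3 - <<'E'
from plant import r
import cv2,numpy as np
np.set_printoptions(precision=4,suppress=True)
for n in ("scene","top"):
    im=r.capture(n); cv2.imwrite(f"pics/{n}0.png",im[:,:,::-1])
    p=r.camera_params(n); print(n,p)
print(r.observe(), r.pinch_z)
E
```

```text
scene {'camera_matrix': array([[382.7013,   0.    , 323.8826],
       [  0.    , 382.7013, 195.6032],
       [  0.    ,   0.    ,   1.    ]]), 'R': array([[-0.86  , -0.5098, -0.0206],
       [-0.1953,  0.3662, -0.9098],
       [ 0.4714, -0.7784, -0.4145]]), 't': array([0.5212, 0.246 , 0.9275])}
top {'camera_matrix': array([[390.5297,   0.    , 319.1282],
       [  0.    , 390.5297, 195.9573],
       [  0.    ,   0.    ,   1.    ]]), 'R': array([[-0.5329, -0.8461, -0.0121],
       [-0.6956,  0.4462, -0.563 ],
       [ 0.4818, -0.2916, -0.8263]]), 't': array([0.3264, 0.4816, 1.1072])}
{'time_s': 0.1, 'joint_pos': array([ 1.1074,  0.3328, -0.0647,  1.4609,  0.0216,  1.3499, -0.0885]), 'qd': array([-0.001 , -0.0026, -0.001 , -0.001 , -0.0001, -0.0012, -0.0008]), 'effort': array([  0.0013, -62.6748,   0.049 , -39.2434,   0.0162,   0.007 ,
        -0.0001]), 'tcp_pos': array([ 0.2665, -0.5649,  0.2306]), 'ee_rot': array([ 0.9758,  0.2186, -0.0002, -0.0006]), 'ft_force': array([-0.6893,  0.0605, -0.4754]), 'torque': array([0.0282, 0.0741, 0.0256]), 'gripper_force': 0.0, 'grip_width': 0.08539372517453064} -0.0187
```

View pics/scene0.png

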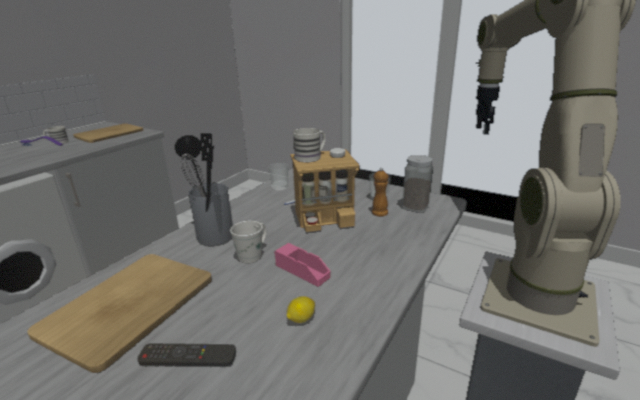

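View pics/top0.png

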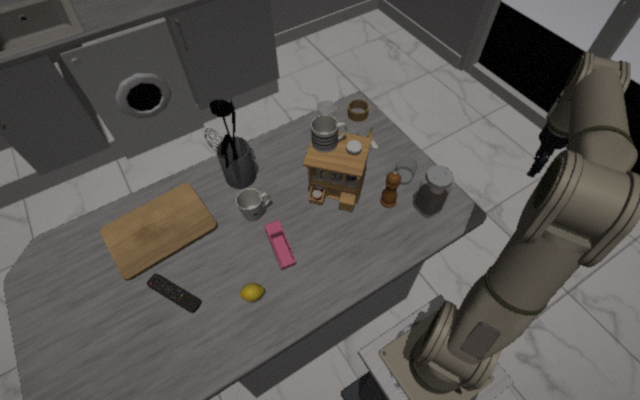

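The scene view shows the rack at about (325,190). The solid-fronted tray is at about (346,217) on the right, and the open scoop tray is at (313,221) on the left. The top view shows the boxed end at (347,201). I'll enlarge both views.

Run:
```python
import cv2,numpy as np
a=cv2.imread("pics/scene0.png")[145:235,280:370]; b=cv2.imread("pics/top0.png")[125:215,290:380]
f=lambda x:cv2.resize(x,None,fx=6,fy=6,interpolation=cv2.INTER_CUBIC)[:540,:]
c=np.clip(np.hstack([f(a)[:,:400*2],f(b)]).astype(float)*1.3,0,255).astype(np.uint8)
for k,x,o in(("s",a,(280,145)),("t",b,(290,125))):
    g=np.clip(f(x)*1.3,0,255).astype(np.uint8)
    for i in range(0,90,10):
        cv2.putText(g,str(o[0]+i),(i*6,10),0,.35,(255,255,0)); cv2.putText(g,str(o[1]+i),(0,i*6+4),0,.35,(255,255,0))
        cv2.line(g,(i*6,12),(i*6,18),(255,255,0));cv2.line(g,(24,i*6),(30,i*6),(255,255,0))
    cv2.imwrite(f"pics/{k}c.png",g)
```

```text
(no output)
```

View pics/sc.png

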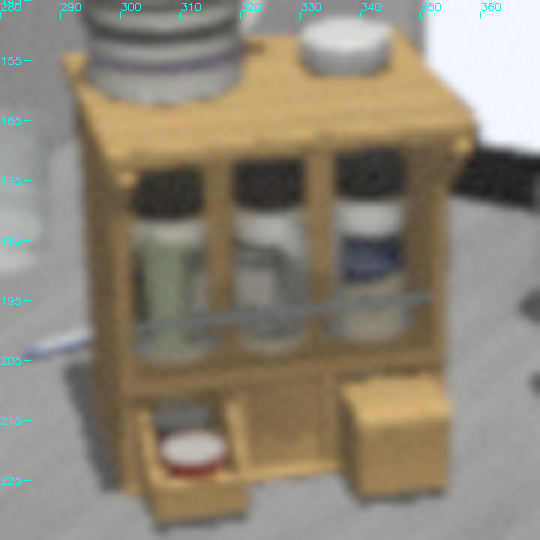

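View pics/tc.png

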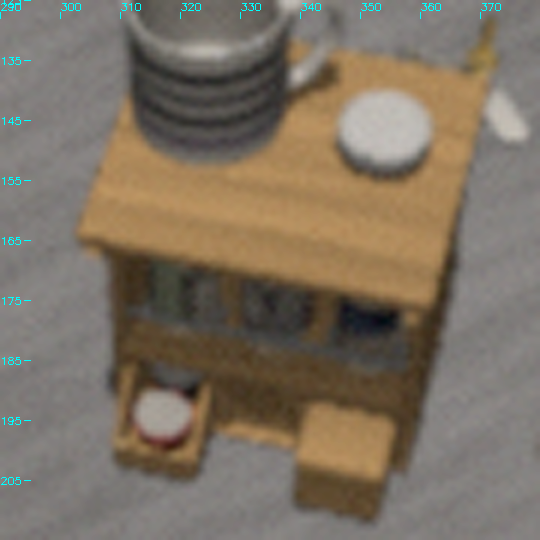

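The two crops show:
- **Boxed tray, scene crop:** the front face corners are at crop (353,415), (450,408), (448,492) and (358,500). The deck's back edge is at (342,385)-(440,375).
- **Boxed tray, top crop:** the front face corners are at (296,465), (383,472), (378,520) and (297,507). The back edge is at (308,400)-(393,415).
- **Other tray's lip:** it is at crop (152,487)-(246,482) in the scene view and (115,457)-(197,468) in the top view.

Next I'll fit the rack pose to these points.

```bash
cat > h.py <<'E'
from plant import r
import cv2,numpy as np
from scipy.optimize import least_squares
from scipy.spatial.transform import Rotation as R
np.set_printoptions(precision=4,suppress=True)
P={n:r.camera_params(n) for n in("scene","top")}
def proj(n,X):
    p=P[n]; c=np.atleast_2d(X)@np.array(p["R"]).T+np.array(p["t"]); u=c@np.array(p["camera_matrix"]).T
    return u[:,:2]/u[:,2:]
def tri(us,ut):
    A=[]
    M={n:np.array(P[n]["camera_matrix"])@np.c_[P[n]["R"],P[n]["t"]] for n in P}
    return (lambda h:(h[:3]/h[3]).T)(cv2.triangulatePoints(M["scene"],M["top"],np.array(us,float).T,np.array(ut,float).T))
def rack(p,L): # p x,y,z,yaw ; L mm
    L=np.atleast_2d(np.array(L,float))/1000
    return L@R.from_euler('z',p[3]).as_matrix().T+p[:3]
E
python3 - <<'E'
from h import *
C=lambda a,o:(np.array(a,float)+.5)/6-.5+o
S=C([(353,415),(450,408),(448,492),(358,500),(342,385),(440,375),(152,487),(246,482),(160,530),(245,517)],(280,145))
T=C([(296,465),(383,472),(378,520),(297,507),(308,400),(393,415),(115,457),(197,468),(118,465),(195,478)],(290,125))
L=np.array([(-105,-30,56),(-105,-82,56),(-105,-82,6),(-105,-30,6),(-64,-30,56),(-64,-82,56),(-105,82,28),(-105,30,28),(-105,82,6),(-105,30,6)],float)
X=tri(S,T); print(X)
use=[0,1,2,3,4,5,6,7]
f=lambda p:np.r_[(proj("scene",rack(p,L[use]))-S[use]).ravel(),(proj("top",rack(p,L[use]))-T[use]).ravel()]
for y0 in(-1.,-.5,-2):
    s=least_squares(f,[.4,-.7,0,y0],loss='soft_l1'); print(s.x,np.degrees(s.x[3]),s.cost)
print(f(s.x).reshape(2,-1,2))
# overlay
B=np.array([(x,y,z) for x in(-64,64) for y in(-91.5,91.5) for z in(0,)])
for n in("scene","top"):
    im=r.capture(n)[:,:,::-1].copy(); o=(280,145) if n=="scene" else (290,125)
    g=cv2.resize(im[o[1]:o[1]+90,o[0]:o[0]+90],None,fx=6,fy=6,interpolation=cv2.INTER_CUBIC)
    g=np.clip(g*1.3,0,255).astype(np.uint8)
    def ln(a,c=(0,255,0)):
        q=((proj(n,rack(s.x,a))-o+.5)*6-.5).round().astype(int); cv2.polylines(g,[q],False,c,1)
    for ys,zt in((-56,56),(56,28)):
        ln([(-105,ys-26,6),(-105,ys-26,zt),(-105,ys+26,zt),(-105,ys+26,6),(-105,ys-26,6)])
    ln([(-64,-30,56),(-64,-82,56)]);ln([(-99,-91.5,205),(-99,91.5,205)],(0,0,255)); ln([(-64,91.5,0),(-64,-91.5,0),(64,-91.5,0)],(255,0,0)); ln([(-64,-91.5,0),(-64,-91.5,205)],(255,0,0));ln([(-64,91.5,0),(-64,91.5,205)],(255,0,0))
    cv2.imwrite(f"pics/ov_{n}.png",g)
a=cv2.imread("pics/ov_scene.png");b=cv2.imread("pics/ov_top.png")
cv2.imwrite("pics/ov.png",np.hstack([a[140:,:][:,:400],b[140:,40:440]]))
E
```

```text
[[ 0.5819 -0.0598  0.0558]
 [ 0.5492 -0.102   0.0507]
 [ 0.5493 -0.102  -0.0014]
 [ 0.5836 -0.0649  0.0018]
 [ 0.6118 -0.0924  0.0546]
 [ 0.5723 -0.1281  0.0557]
 [ 0.6601  0.0174  0.0285]
 [ 0.6286 -0.0224  0.0216]
 [ 0.6672  0.0084 -0.002 ]
 [ 0.6344 -0.0262 -0.0025]]
[ 0.6791 -0.1177 -0.0034 -0.7964] -45.63181705616485 5.891264050036832
[ 0.6791 -0.1177 -0.0034 -0.7964] -45.63181701523595 5.891264050036749
[ 0.6791 -0.1177 -0.0034 -0.7964] -45.6318165663892 5.8912640500368845
[[[ 1.0436  0.7301]
  [ 0.3126 -0.1345]
  [ 0.4495 -0.6173]
  [ 0.2678  0.1635]
  [-0.5039  0.2555]
  [-1.8119 -0.0051]
  [ 0.7198  1.0035]
  [ 0.9311 -0.3212]]

 [[-0.2269 -1.2063]
  [-0.0607  0.4276]
  [-0.0704  0.0648]
  [-0.8009 -0.5264]
  [ 0.1398  0.2441]
  [ 0.414   0.4495]
  [-0.8375 -1.3979]
  [-0.4077 -0.5168]]]
```

View pics/ov.png

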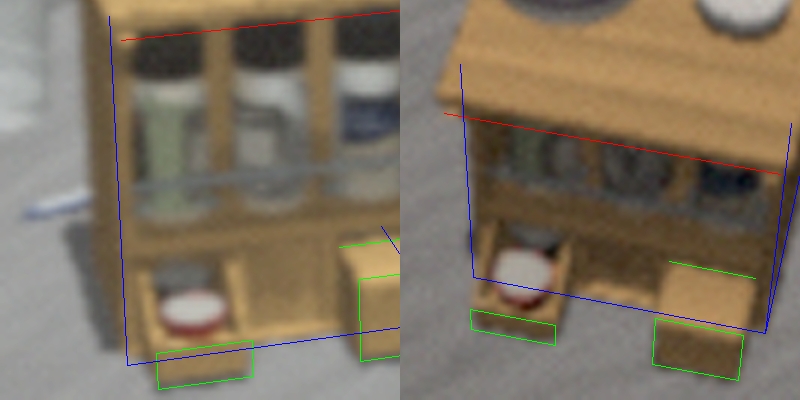

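The overlay shows the model outlines lying within about 1 px of the trays in both views: boxed end at crop (360,280) and (655,320), lip at (157,353) and (470,312). I'll refit with z fixed at 0 and locate the neighbouring objects.

Run:
```python
from h import *
C=lambda a,o:(np.array(a,float)+.5)/6-.5+o
S=C([(353,415),(450,408),(448,492),(358,500),(342,385),(440,375),(152,487),(246,482),(160,530),(245,517)],(280,145))
T=C([(296,465),(383,472),(378,520),(297,507),(308,400),(393,415),(115,457),(197,468),(118,465),(195,478)],(290,125))
L=np.array([(-105,-30,56),(-105,-82,56),(-105,-82,6),(-105,-30,6),(-64,-30,56),(-64,-82,56),(-105,82,28),(-105,30,28),(-105,82,6),(-105,30,6)],float)
def f(p,w=1):
    q=np.r_[p[:2],0,p[2]]
    a=(proj("scene",rack(q,L))+p[3:5]-S)/.7; b=(proj("top",rack(q,L))+p[5:7]-T)/.7
    return np.r_[a.ravel(),b.ravel(),p[3:]/.8]
s=least_squares(f,[.68,-.12,-.8,0,0,0,0],loss='soft_l1'); print(s.x,np.degrees(s.x[2]),s.cost)
cov=np.linalg.inv(s.jac.T@s.jac); print(np.sqrt(np.diag(cov)))
p=np.r_[s.x[:2],0,s.x[2]]; print("rack",p)
def plane(n,uv,z):
    c=P[n]; d=np.linalg.inv(np.array(c["camera_matrix"]))@np.r_[uv,1]; Rm=np.array(c["R"]); o=-Rm.T@c["t"]; d=Rm.T@d
    return (o+d*(z-o[2])/d[2])
def torack(X): return R.from_euler('z',-p[3]).as_matrix()@(X-p[:3])*1000
for nm,n,uv,z in[("mill","scene",(380,213),0),("mill","top",(387,205),0),("jar","scene",(417,208),0),("jar","top",(427,211),0),("cup","scene",(249,258),0),("cup","top",(255,216),0),
  ("pink1","scene",(275,264),0),("pink2","scene",(322,282),0),("pink1","top",(268,233),.04),("pink2","top",(285,268),0),("pink3","top",(294,262),0),("lemon","scene",(300,312),.028),("lemon","top",(252,292),.028)]:
    X=plane(n,uv,z); print(nm,n,X[:2],"rack",torack(X)[:2])
for nm,l in[("box outer",(-85,-56,40)),("pull",(-225,-56,30)),("lateral",(0,-91,0))]: print(nm,rack(p,l))
```

```text
[ 0.6775 -0.1163 -0.8057 -0.2732  0.4866  0.5542 -0.0028] -46.16435081209273 13.190074253901095
[0.0027 0.0035 0.0173 0.7076 0.5125 0.7397 0.6852]
rack [ 0.6775 -0.1163  0.     -0.8057]
mill scene [ 0.5128 -0.2308] rack [ -31.4673 -198.0775]
mill top [ 0.5031 -0.2216] rack [ -44.8058 -198.7008]
jar scene [ 0.4117 -0.3302] rack [ -29.7881 -339.8608]
jar top [ 0.4058 -0.3261] rack [ -36.846 -341.319]
cup scene [0.7323 0.212 ] rack [-198.824   266.9185]
cup top [0.7197 0.2032] rack [-201.1688  251.7235]
pink1 scene [0.6477 0.1996] rack [-248.4542  197.2694]
pink2 scene [0.49   0.2053] rack [-361.8023   87.474 ]
pink1 top [0.6114 0.2028] rack [-275.8886  173.3246]
pink2 top [0.4879 0.2108] rack [-367.2547   89.7686]
pink3 top [0.4905 0.1752] rack [-339.7488   66.9613]
lemon scene [0.4579 0.3535] rack [-490.9343  166.9725]
lemon top [0.4611 0.3402] rack [-479.108  160.079]
box outer [[ 0.5782 -0.0937  0.04  ]]
pull [[0.4813 0.0072 0.03  ]]
lateral [[ 0.6118 -0.1793  0.    ]]
```

```bash
cat >> h.py <<'E'
RP=[.678,-.1168,0,np.radians(-45.9)]
def goal(L,lean=0,flip=0,rp=None):
    "L = TCP in rack mm; lean deg (wrist away); flip=0: tool x=-rack x"
    rp=rp or RP; t=np.radians(lean); z=np.array([np.sin(t),0,-np.cos(t)]); y=np.array([0,1-2*flip,0.])
    M=np.c_[np.cross(y,z),y,z]; return rack(rp,L)[0],R.from_euler('z',rp[3])*R.from_matrix(M)
def rows(g,frm=None):
    o=r.observe(); a=R.from_quat(o["ee_rot"]) if frm is None else frm[1]; b=o["tcp_pos"] if frm is None else frm[0]
    return np.r_[a.inv().apply(g[0]-b),(a.inv()*g[1]).as_rotvec()].round(4)
def st():
    o=r.observe(); w=R.from_euler('z',-RP[3]); q=(w*R.from_quat(o["ee_rot"])).as_matrix()
    print("t",round(o["time_s"],2),"tcp rack",(w.apply(o["tcp_pos"]-np.array(RP[:3]))*1000).round(1),"F rack",w.apply(o["ft_force"]).round(1),"T",w.apply(o["torque"]).round(2),"w",round(o["grip_width"]*1000,1),"g",round(o["gripper_force"],1),"q",o["joint_pos"].round(2))
    print("toolx",q[:,0].round(3),"toolz",q[:,2].round(3))
E
python3 - <<'E'
from h import *
C=lambda a,o:(np.array(a,float)+.5)/6-.5+o
X=tri(C([(108,165),(475,120)],(280,145)),C([(80,232),(435,297)],(290,125)));d=X[0]-X[1];print(X,np.linalg.norm(d),np.degrees(np.arctan2(-d[0],d[1])))
st()
w=(np.array([.40,-.02,.33]),goal([0,0,0],0)[1]); print(rows(w)); print(rows(goal([-148,-56,132],30),w)); print(goal([-148,-56,132],30)[0])
E
```

```text
[[ 0.6856  0.013   0.2064]
 [ 0.5448 -0.1196  0.2109]] 0.1934510814367574 -46.719570902832125
t 0.2 tcp rack [  35.6 -607.4  230.8] F rack [ 0.1 -0.1  0.2] T [-0.   -0.05  0.04] w 85.2 g 0.0 q [ 1.11  0.33 -0.06  1.46  0.02  1.35 -0.09]
toolx [ 0.323  0.946 -0.   ] toolz [-0.001  0.    -1.   ]
[ 0.3532 -0.4361 -0.0988 -0.0006 -0.0008 -1.8997]
[-0.115   0.0763  0.198   0.     -0.5236 -0.    ]
[ 0.5348 -0.0495  0.132 ]
```

```bash
sed -i 's/^RP=.*/RP=[.6775,-.1163,0,np.radians(-46.2)]/' h.py; echo ok
```

```text
ok
```

>>> send_rows:
  steps:
    - [0,0,-0.1,0,0,0,1]
    - [0,0,-0.1,0,0,0,1]
    - [0.353,-0.436,-0.1,0,0,-1.9,1]
    - [0.353,-0.436,-0.1,0,0,-1.9,1]
    - [0.353,-0.436,-0.1,0,0,-1.9,1]
    - [0.353,-0.436,-0.1,0,0,-1.9,1]
    - [0.353,-0.436,-0.1,0,0,-1.9,1]
    - [0.353,-0.436,-0.1,0,0,-1.9,1]
    - [0.353,-0.436,-0.1,0,0,-1.9,1]
    - [0.353,-0.436,-0.1,0,0,-1.9,1]
    - [0.353,-0.436,-0.1,0,0,-1.9,1]
    - [0.353,-0.436,-0.1,0,0,-1.9,1]

```text
time_s: 1.4
tcp_pos: [0.3853, -0.0776, 0.3314]
ee_rot: [0.563, 0.827, -0.0, 0.0]
ft_force: [1.6, 0.3, 0.1]
grip_width: 0.0855
gripper_force: 0.0
```

Run:
```python
from h import *
st(); print(rows(goal([-148,-56,132],30)))
```

```text
t 1.4 tcp rack [-230.2 -184.1  331.4] F rack [0.9 1.4 0.1] T [ 0.05 -0.01 -0.02] w 85.5 g 0.0 q [ 0.71 -0.22 -0.52  1.81 -0.11  1.52  0.59]
toolx [-0.925  0.379 -0.001] toolz [ 0.001 -0.    -1.   ]
[-0.0274  0.1496  0.1994 -0.1017 -0.516  -0.3796]
```

>>> send_rows:
  steps:
    - [-0.027,0.15,0.1,-0.1,-0.516,-0.38,1]
    - [-0.027,0.15,0.1,-0.1,-0.516,-0.38,1]
    - [-0.027,0.15,0.2,-0.1,-0.516,-0.38,1]
    - [-0.027,0.15,0.2,-0.1,-0.516,-0.38,1]
    - [-0.027,0.15,0.2,-0.1,-0.516,-0.38,1]
    - [-0.027,0.15,0.2,-0.1,-0.516,-0.38,1]
    - [-0.027,0.15,0.2,-0.1,-0.516,-0.38,1]
    - [-0.027,0.15,0.2,-0.1,-0.516,-0.38,1]
    - [-0.027,0.15,0.2,-0.1,-0.516,-0.38,1]
    - [-0.027,0.15,0.2,-0.1,-0.516,-0.38,1]

```text
time_s: 2.4
tcp_pos: [0.5356, -0.0509, 0.1329]
ee_rot: [0.382, 0.887, -0.103, 0.238]
ft_force: [-0.8, -1.5, -0.1]
grip_width: 0.0856
gripper_force: 0.0
```

Run:
```python
from h import *
st(); print(rows(goal([-148,-56,132],30)),rows(goal([-83,-56,20],30)))
ims=[]
for n,o in(("scene",(270,130)),("top",(270,90))):
    im=r.capture(n)[:,:,::-1]; ims.append(np.clip(cv2.resize(im[o[1]:o[1]+130,o[0]:o[0]+100],None,fx=4,fy=4,interpolation=cv2.INTER_CUBIC)*1.3,0,255).astype(np.uint8))
cv2.imwrite("pics/pre.png",np.hstack(ims))
```

```text
t 2.4 tcp rack [-145.4  -57.2  132.9] F rack [ 0.6 -1.6 -0.1] T [0.01 0.5  0.01] w 85.6 g 0.0 q [ 0.56  0.11 -0.86  2.09  0.74  0.87  0.01]
toolx [-0.865  0.006 -0.501] toolz [ 0.501 -0.004 -0.865]
[ 0.0027  0.0012 -0.0005 -0.0037  0.0011 -0.0058] [ 0.0026  0.0016  0.129  -0.0037  0.0011 -0.0058]
```

View pics/pre.png

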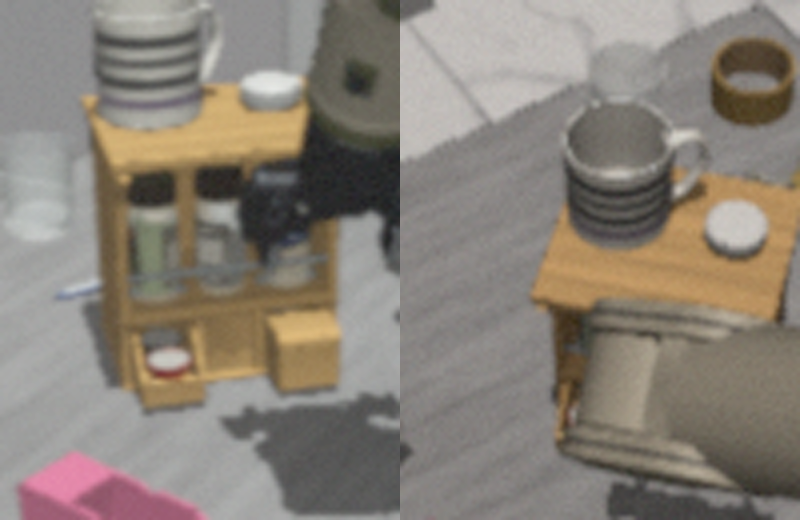

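The gripper is leaned and in front of the sleeve: its finger is at crop (265,220) in the scene view and the boxed end is below at (300,350). Descending along the tool axis.

>>> send_rows:
  steps:
    - [0.003,0.001,0.03,-0.004,0,-0.006,1]
    - [0.003,0.001,0.06,-0.004,0,-0.006,1]
    - [0.003,0.001,0.085,-0.004,0,-0.006,1]
    - [0.003,0.001,0.105,-0.004,0,-0.006,1]
    - [0.003,0.001,0.12,-0.004,0,-0.006,1]
    - [0.003,0.001,0.128,-0.004,0,-0.006,1]
    - [0.003,0.001,0.128,-0.004,0,-0.006,1]

```text
time_s: 3.2
tcp_pos: [0.5776, -0.0949, 0.0185]
ee_rot: [0.379, 0.889, -0.102, 0.237]
ft_force: [0.9, 0.1, -0.2]
grip_width: 0.0855
gripper_force: 0.0
```

Run:
```python
from h import *
st()
```

```text
t 3.2 tcp rack [-84.6 -57.3  18.5] F rack [ 0.6  0.7 -0.2] T [-0.01  0.52  0.04] w 85.5 g 0.0 q [ 0.49  0.41 -0.72  2.08  1.14  0.77 -0.25]
toolx [-0.867 -0.001 -0.498] toolz [ 0.498 -0.001 -0.867]
```

>>> send_rows:
  newtons: 20
  steps:
    - [0,0,0,0,0,0,-1]
    - [0,0,0,0,0,0,-1]
    - [0,0,0,0,0,0,-1]
    - [0,0,0,0,0,0,-1]
    - [0,0,0,0,0,0,-1]
    - [0,0,0,0,0,0,-1]
    - [0,0,0,0,0,0,-1]

```text
time_s: 3.9
tcp_pos: [0.5782, -0.0942, 0.0199]
ee_rot: [0.378, 0.889, -0.102, 0.238]
ft_force: [-4.0, 2.1, 7.2]
grip_width: 0.0521
gripper_force: 22.8
```

Run:
```python
from h import *
st()
```

```text
t 3.9 tcp rack [-84.7 -56.4  19.9] F rack [-4.3 -1.4  7.2] T [-0.42  0.37 -0.26] w 52.1 g 22.8 q [ 0.49  0.4  -0.72  2.08  1.13  0.77 -0.25]
toolx [-0.866 -0.002 -0.5  ] toolz [ 0.5    0.    -0.866]
```

>>> send_rows:
  newtons: 80
  steps:
    - [0,0,0,0,0,0,-1]
    - [0,0,0,0,0,0,-1]
    - [0.004,0,-0.0035,0,0,0,-1]
    - [0.0085,0,-0.006,0,0,0,-1]
    - [0.0145,0,-0.0095,0,0,0,-1]
    - [0.022,0,-0.0135,0,0,0,-1]
    - [0.0295,0,-0.018,0,0,0,-1]
    - [0.037,0,-0.022,0,0,0,-1]
    - [0.043,0,-0.0257,0,0,0,-1]
    - [0.043,0,-0.0257,0,0,0,-1]

```text
time_s: 4.9
tcp_pos: [0.5422, -0.0572, 0.0197]
ee_rot: [0.378, 0.889, -0.102, 0.237]
ft_force: [-3.4, 3.0, 7.0]
grip_width: 0.0514
gripper_force: 85.1
```

Run:
```python
from h import *
st()
```

```text
t 4.9 tcp rack [-136.3  -56.8   19.7] F rack [-4.5 -0.3  7. ] T [-0.24  0.05 -0.14] w 51.4 g 85.1 q [ 0.45  0.35 -0.76  2.16  1.11  0.79 -0.33]
toolx [-0.867 -0.003 -0.499] toolz [ 0.499 -0.    -0.867]
```

>>> send_rows:
  steps:
    - [0.004,0,-0.0035,0,0,0,-1]
    - [0.0115,0,-0.0078,0,0,0,-1]
    - [0.024,0,-0.015,0,0,0,-1]
    - [0.038,0,-0.023,0,0,0,-1]
    - [0.052,0,-0.031,0,0,0,-1]
    - [0.066,0,-0.039,0,0,0,-1]
    - [0.08,0,-0.047,0,0,0,-1]
    - [0.094,0,-0.055,0,0,0,-1]
    - [0.106,0,-0.062,0,0,0,-1]
    - [0.114,0,-0.067,0,0,0,-1]
    - [0.119,0,-0.07,0,0,0,-1]
    - [0.119,0,-0.07,0,0,0,-1]

```text
time_s: 6.1
tcp_pos: [0.4472, 0.0417, 0.021]
ee_rot: [0.378, 0.889, -0.102, 0.237]
ft_force: [0.1, 0.5, -1.1]
grip_width: 0.0513
gripper_force: 84.0
```

Run:
```python
from h import *
st()
ims=[]
for n,o in(("scene",(250,150)),("top",(250,140))):
    im=r.capture(n)[:,:,::-1]; ims.append(np.clip(cv2.resize(im[o[1]:o[1]+130,o[0]:o[0]+100],None,fx=4,fy=4,interpolation=cv2.INTER_CUBIC)*1.3,0,255).astype(np.uint8))
cv2.imwrite("pics/out.png",np.hstack(ims))
```

```text
t 6.1 tcp rack [-273.5  -56.8   21. ] F rack [-0.3  0.4 -1.1] T [0.02 0.82 0.03] w 51.3 g 84.0 q [ 0.29  0.25 -0.91  2.3   1.    0.89 -0.56]
toolx [-0.867 -0.002 -0.499] toolz [ 0.499  0.    -0.867]
```

View pics/out.png

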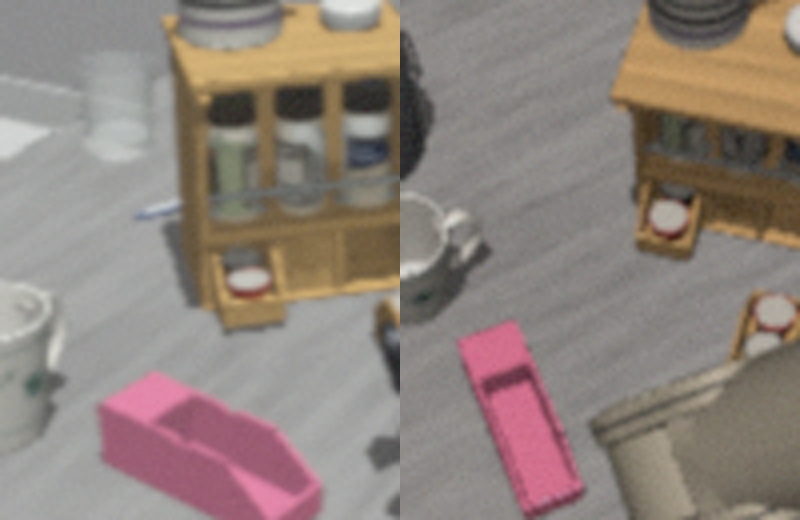

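The tray is out. In the top crop the pods are at (775,315) and (765,345) in the scoop end, and the other tray is unmoved at (668,230). I'll set it down and release.

>>> send_rows:
  steps:
    - [0.0015,0,0.0026,0,0,0,-1]
    - [0.0025,0,0.0043,0,0,0,-1]
    - [0.0035,0,0.006,0,0,0,-1]
    - [0.0035,0,0.006,0,0,0,-1]
    - [0.0035,0,0.006,0,0,0,-1]

```text
time_s: 6.7
tcp_pos: [0.4476, 0.041, 0.0142]
ee_rot: [0.379, 0.889, -0.102, 0.238]
ft_force: [-1.7, -0.8, 2.8]
grip_width: 0.051
gripper_force: 84.6
```

Run:
```python
from h import *
st()
```

```text
t 6.7 tcp rack [-272.7  -57.1   14.2] F rack [-0.6 -1.7  2.8] T [-0.37  0.28 -0.23] w 51.0 g 84.6 q [ 0.28  0.27 -0.9   2.3   1.03  0.89 -0.59]
toolx [-0.866 -0.001 -0.5  ] toolz [ 0.5   -0.001 -0.866]
```

>>> send_rows:
  steps:
    - [0,0,0,0,0,0,0.2]
    - [0,0,0,0,0,0,1]
    - [0,0,0,0,0,0,1]
    - [0,0,0,0,0,0,1]
    - [0,0,-0.03,0,0,0,1]
    - [0,0,-0.07,0,0,0,1]
    - [0,0,-0.1,0,0,0,1]
    - [0,0,-0.1,0,0.52,0,1]
    - [0,0,-0.1,0,0.52,0,1]
    - [0,0,-0.1,0,0.52,0,1]
    - [0,0,-0.1,0,0.52,0,1]

```text
time_s: 7.8
tcp_pos: [0.4142, 0.0768, 0.1019]
ee_rot: [0.392, 0.92, 0.001, -0.0]
ft_force: [-0.8, -0.3, -0.1]
grip_width: 0.0852
gripper_force: 0.0
```

Run:
```python
from h import *
st(); print(rows(goal([-214,-56.8,80],0)),rows(goal([-214,-56.8,14],0)))
im=r.capture("top")[:,:,::-1]; im2=r.capture("scene")[:,:,::-1]
f=lambda im,o:np.clip(cv2.resize(im[o[1]:o[1]+130,o[0]:o[0]+100],None,fx=4,fy=4,interpolation=cv2.INTER_CUBIC)*1.3,0,255).astype(np.uint8)
cv2.imwrite("pics/down.png",np.hstack([f(im2,(300,170)),f(im,(290,160))]))
```

```text
t 7.8 tcp rack [-321.7  -56.4  101.9] F rack [-0.3 -0.8 -0.1] T [-0.01  0.04 -0.01] w 85.2 g 0.0 q [ 0.52  0.06 -0.81  2.09  0.05  1.01  0.44]
toolx [-1.    -0.     0.001] toolz [-0.001  0.002 -1.   ]
[-0.1077 -0.0005  0.0218  0.0023 -0.0011  0.0004] [-0.1078 -0.0007  0.0878  0.0023 -0.0011  0.0004]
```

View pics/down.png

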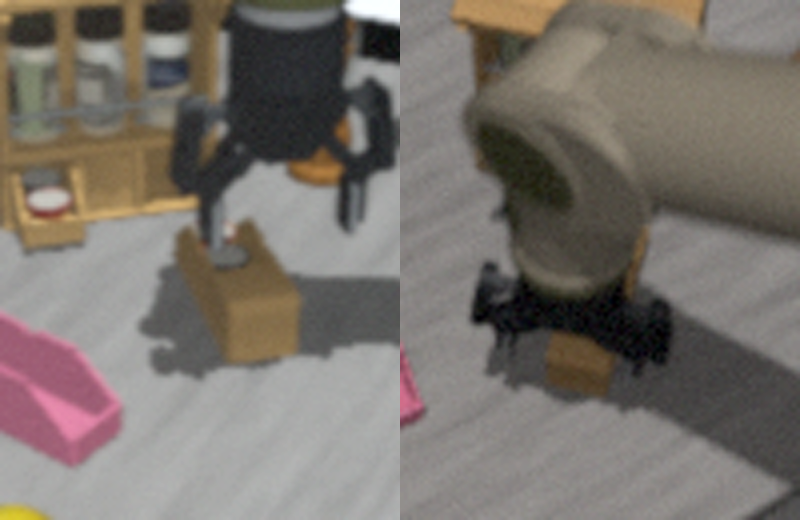

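The tray sits level on the table, its boxed front at about crop (265,320). The gripper is upright above and behind it. Next is a vertical grasp at mid-length.

>>> send_rows:
  newtons: 80
  steps:
    - [-0.04,0,0,0,0,0,1]
    - [-0.08,0,0.01,0,0,0,1]
    - [-0.108,-0.001,0.02,0,0,0,1]
    - [-0.108,-0.001,0.05,0.002,0,0,1]
    - [-0.108,-0.001,0.075,0.002,0,0,1]
    - [-0.108,-0.001,0.088,0.002,0,0,1]
    - [-0.108,-0.001,0.088,0.002,0,0,1]
    - [-0.108,-0.001,0.088,0.002,0,0,-1]
    - [-0.108,-0.001,0.088,0.002,0,0,-1]
    - [-0.108,-0.001,0.088,0.002,0,0,-1]
    - [-0.108,-0.001,0.088,0.002,0,0,-1]
    - [-0.108,-0.001,0.088,0.002,0,0,-1]

```text
time_s: 9.1
tcp_pos: [0.4882, -0.0014, 0.0146]
ee_rot: [0.392, 0.92, -0.002, 0.002]
ft_force: [-2.0, 0.5, 8.2]
grip_width: 0.0508
gripper_force: 83.4
```

>>> send_rows:
  newtons: 80
  steps:
    - [0,0,0,0,0,0,-1]
    - [0,0,0,0,0,0,-1]
    - [0,0,-0.004,0,0,0,-1]
    - [0,0,-0.01,0,0,0,-1]
    - [0,0,-0.016,0,0,0,-1]
    - [0,0,-0.02,0,0,0,-1]
    - [0,0,-0.02,0,0,0,-1]

```text
time_s: 9.8
tcp_pos: [0.4876, -0.0015, 0.0337]
ee_rot: [0.392, 0.92, -0.002, 0.001]
ft_force: [-0.5, -0.6, -3.0]
grip_width: 0.0506
gripper_force: 83.0
```

Run:
```python
from h import *
st()
```

```text
t 9.8 tcp rack [-214.3  -57.6   33.7] F rack [ 0.1 -0.8 -3. ] T [ 0.05 -0.02  0.01] w 50.6 g 83.0 q [ 0.53  0.33 -0.69  1.99  0.27  0.91  0.46]
toolx [-1.    -0.001 -0.003] toolz [ 0.003 -0.002 -1.   ]
```

>>> send_rows:
  steps:
    - [0,0,0,0,0,0.03,-1]
    - [0,0,0,0,0,0.1,-1]
    - [0,0,0,0,0,0.2,-1]
    - [0,0,0,0,0,0.3,-1]
    - [0,0,0,0,0,0.4,-1]
    - [0,0,0,0,0,0.5,-1]
    - [0,0,0,0,0,0.6,-1]
    - [0,0,0,0,0,0.7,-1]
    - [0,0,0,0,0,0.8,-1]
    - [0,0,0,0,0,0.9,-1]
    - [0,0,0,0,0,1.0,-1]
    - [0,0,0,0,0,1.1,-1]

```text
time_s: 11.0
tcp_pos: [0.4868, -0.0014, 0.0326]
ee_rot: [0.816, 0.577, -0.002, 0.001]
ft_force: [0.3, -0.3, -1.3]
grip_width: 0.0513
gripper_force: 83.0
```

>>> send_rows:
  steps:
    - [0,0,0,0,0,0.1,-1]
    - [0,0,0,0,0,0.2,-1]
    - [0,0,0,0,0,0.3,-1]
    - [0,0,0,0,0,0.4,-1]
    - [0,0,0,0,0,0.5,-1]
    - [0,0,0,0,0,0.6,-1]
    - [0,0,0,0,0,0.7,-1]
    - [0,0,0,0,0,0.8,-1]
    - [0,0,0,0,0,0.9,-1]
    - [0,0,0,0,0,0.96,-1]
    - [0,0,0,0,0,1.0,-1]
    - [0,0,0,0,0,1.0,-1]

```text
time_s: 12.2
tcp_pos: [0.4869, -0.0014, 0.0327]
ee_rot: [0.993, 0.117, -0.001, 0.002]
ft_force: [0.4, -0.4, -2.3]
grip_width: 0.051
gripper_force: 83.0
```

Run:
```python
from h import *
st(); print(rows(goal([-214,-57,34],0,1)))
```

```text
t 12.2 tcp rack [-214.9  -58.    32.7] F rack [ 0.6 -0.  -2.3] T [-0.05  0.01  0.04] w 51.0 g 83.0 q [ 0.24  0.28 -0.37  2.01  0.13  0.88 -1.53]
toolx [ 0.505  0.863 -0.002] toolz [ 0.002 -0.003 -1.   ]
[ 0.0014  0.0003 -0.0013  0.0042 -0.0001  1.0412]
```

>>> send_rows:
  steps:
    - [0,0,0,0,0,0.04,-1]
    - [0,0,0,0,0,0.12,-1]
    - [0,0,0,0,0,0.22,-1]
    - [0,0,0,0,0,0.32,-1]
    - [0,0,0,0,0,0.42,-1]
    - [0,0,0,0,0,0.52,-1]
    - [0,0,0,0,0,0.62,-1]
    - [0,0,0,0,0,0.72,-1]
    - [0,0,0,0,0,0.82,-1]
    - [0,0,0,0,0,0.92,-1]
    - [0.001,0.001,0,0.003,0,1.0,-1]
    - [0.001,0.001,0,0.003,0,1.041,-1]

```text
time_s: 13.4
tcp_pos: [0.4882, -0.0022, 0.0327]
ee_rot: [0.92, -0.393, 0.0, 0.0]
ft_force: [0.6, 0.2, -1.5]
grip_width: 0.0509
gripper_force: 83.0
```

Run:
```python
from h import *
st(); print(rows(goal([-214,-56.8,34],0,1)))
```

```text
t 13.4 tcp rack [-213.4  -57.7   32.7] F rack [ 0.2  0.5 -1.5] T [ 0.01  0.03 -0.  ] w 50.9 g 83.0 q [ 0.11  0.26 -0.22  2.01  0.07  0.88 -2.53]
toolx [ 1.    -0.001  0.001] toolz [ 0.001 -0.001 -1.   ]
[-0.0006 -0.0009 -0.0013  0.0008 -0.0007 -0.0008]
```

>>> send_rows:
  steps:
    - [0,-0.001,0.006,0,0,0,-1]
    - [0,-0.001,0.012,0,0,0,-1]
    - [0,-0.001,0.016,0,0,0,-1]
    - [0,-0.001,0.0185,0,0,0,-1]
    - [0,-0.001,0.0185,0,0,0,-1]
    - [0,-0.001,0.0185,0,0,0,0.2]
    - [0,-0.001,0.0185,0,0,0,1]
    - [0,-0.001,0.0185,0,0,0,1]
    - [0,-0.001,0.0185,0,0,0,1]
    - [0,-0.001,-0.02,0,0,0,1]
    - [0,-0.001,-0.06,0,0,0,1]
    - [0,-0.001,-0.1,0,0,0,1]

```text
time_s: 14.6
tcp_pos: [0.4886, -0.0013, 0.1342]
ee_rot: [0.92, -0.391, 0.0, 0.001]
ft_force: [0.1, 1.1, -0.6]
grip_width: 0.0853
gripper_force: 0.0
```

>>> send_rows:
  steps:
    - [-0.03,0,0,0,0,-0.15,1]
    - [-0.07,0,0,0,0,-0.3,1]
    - [-0.1,0,0,0,0,-0.45,1]
    - [-0.1,0,0,0,0,-0.6,1]
    - [-0.1,0,0,0,0,-0.75,1]
    - [-0.1,0,0,0,0,-0.9,1]
    - [-0.1,0,0,0,0,-1.05,1]
    - [-0.1,0,0,0,0,-1.2,1]
    - [-0.1,0,0,0,0,-1.35,1]
    - [-0.1,0,0,0,0,-1.5,1]
    - [-0.1,0,0,0,0,-1.65,1]
    - [-0.1,0,0,0,0,-1.8,1]

```text
time_s: 15.8
tcp_pos: [0.4197, 0.0707, 0.1329]
ee_rot: [0.877, 0.48, -0.0, 0.001]
ft_force: [-0.7, 0.0, 0.1]
grip_width: 0.0857
gripper_force: 0.0
```

Run:
```python
from h import *
st(); print(rows(goal([-330,-56.8,110],25,0)))
ims=[]
for n,o in(("scene",(290,160)),("top",(280,150))):
    im=r.capture(n)[:,:,::-1]; cv2.imwrite(f"pics/turn_{n}.png",im)
    ims.append(np.clip(cv2.resize(im[o[1]:o[1]+120,o[0]:o[0]+80],None,fx=5,fy=5,interpolation=cv2.INTER_CUBIC)*1.3,0,255).astype(np.uint8))
cv2.imwrite("pics/turn.png",np.hstack(ims))
```

```text
t 15.8 tcp rack [-313.4  -56.7  132.9] F rack [-0.5 -0.5  0.1] T [-0.04  0.03  0.01] w 85.7 g 0.0 q [ 0.05 -0.01 -0.32  2.07 -0.    1.08 -0.84]
toolx [-0.235  0.972 -0.001] toolz [ 0.001 -0.    -1.   ]
[ 0.0038 -0.0162  0.0228 -0.2902 -0.3681 -1.3109]
```

View pics/turn.png

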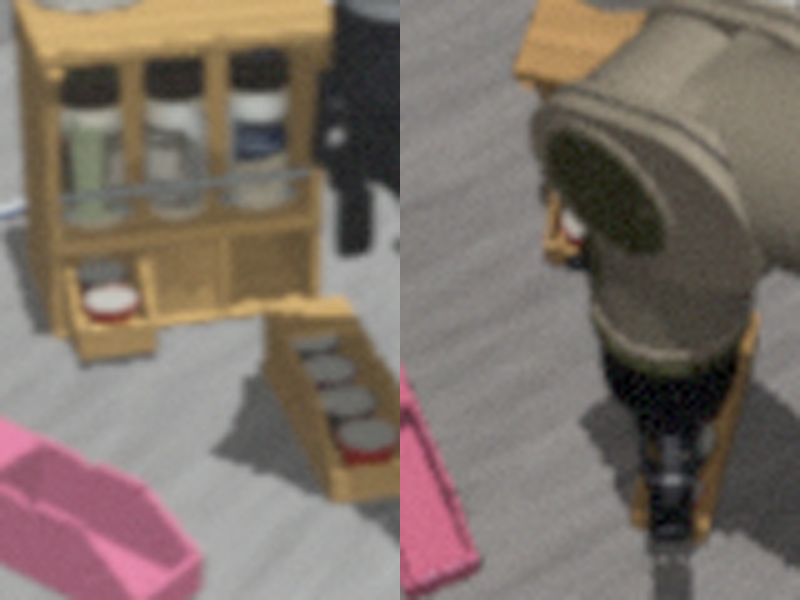

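The tray now has its boxed end toward the rack (crop (310,310)) and its scoop lip at (365,485). All four pods are inside and the other tray is untouched. Next is the leaned re-grasp at the scoop end.

>>> send_rows:
  steps:
    - [0.004,-0.016,0.023,-0.29,-0.368,-1.311,1]
    - [0.004,-0.016,0.023,-0.29,-0.368,-1.311,1]
    - [0.004,-0.016,0.023,-0.29,-0.368,-1.311,1]
    - [0.004,-0.016,0.023,-0.29,-0.368,-1.311,1]
    - [0.004,-0.016,0.023,-0.29,-0.368,-1.311,1]
    - [0.004,-0.016,0.023,-0.29,-0.368,-1.311,1]
    - [0.004,-0.016,0.023,-0.29,-0.368,-1.311,1]
    - [0.004,-0.016,0.023,-0.29,-0.368,-1.311,1]
    - [0.004,-0.016,0.023,-0.29,-0.368,-1.311,1]
    - [0.004,-0.016,0.023,-0.29,-0.368,-1.311,1]
    - [0.004,-0.016,0.023,-0.29,-0.368,-1.311,1]
    - [0.004,-0.016,0.023,-0.29,-0.368,-1.311,1]

```text
time_s: 17.1
tcp_pos: [0.4086, 0.0827, 0.11]
ee_rot: [0.388, 0.896, -0.085, 0.198]
ft_force: [0.1, -0.3, -0.3]
grip_width: 0.0856
gripper_force: 0.0
```

Run:
```python
from h import *
st(); print(rows(goal([-309.5,-56.6,109],25,0)),rows(goal([-263,-56.6,9],25,0)))
```

```text
t 17.1 tcp rack [-329.7  -56.3  110. ] F rack [ 0.3 -0.1 -0.3] T [ 0.04  0.44 -0.01] w 85.6 g 0.0 q [-0.14 -0.07 -0.51  2.25  0.49  0.96 -0.19]
toolx [-0.907  0.011 -0.422] toolz [ 0.422 -0.003 -0.907]
[-0.0179 -0.      0.0095 -0.0032 -0.001  -0.0107] [-0.0179  0.0003  0.1198 -0.0032 -0.001  -0.0107]
```

>>> send_rows:
  newtons: 80
  steps:
    - [-0.018,0,0.03,-0.003,0,-0.011,1]
    - [-0.018,0,0.06,-0.003,0,-0.011,1]
    - [-0.018,0,0.085,-0.003,0,-0.011,1]
    - [-0.018,0,0.105,-0.003,0,-0.011,1]
    - [-0.018,0,0.12,-0.003,0,-0.011,1]
    - [-0.018,0,0.12,-0.003,0,-0.011,1]
    - [-0.018,0,0.12,-0.003,0,-0.011,1]
    - [-0.018,0,0.12,-0.003,0,-0.011,-1]
    - [-0.018,0,0.12,-0.003,0,-0.011,-1]
    - [-0.018,0,0.12,-0.003,0,-0.011,-1]
    - [-0.018,0,0.12,-0.003,0,-0.011,-1]
    - [-0.018,0,0.12,-0.003,0,-0.011,-1]

```text
time_s: 18.3
tcp_pos: [0.4552, 0.0346, 0.0098]
ee_rot: [0.381, 0.899, -0.085, 0.2]
ft_force: [-2.6, 1.4, 8.6]
grip_width: 0.0504
gripper_force: 83.4
```

>>> send_rows:
  steps:
    - [0,0,0,0,0,0,-1]
    - [0,0,0,0,0,0,-1]
    - [0,0,0,0,0,0,-1]

```text
time_s: 18.6
tcp_pos: [0.4552, 0.0346, 0.0098]
ee_rot: [0.381, 0.899, -0.085, 0.2]
ft_force: [-2.2, 1.5, 8.1]
grip_width: 0.0508
gripper_force: 83.4
```

Run:
```python
from h import *
st(); print(rows(goal([-263,-56.6,16],25,0)))
```

```text
t 18.6 tcp rack [-262.8  -56.     9.8] F rack [-2.6 -0.5  8.1] T [-0.23  0.29 -0.18] w 50.8 g 83.4 q [-0.09  0.18 -0.41  2.29  0.79  0.73 -0.34]
toolx [-0.906 -0.005 -0.424] toolz [ 0.424  0.002 -0.906]
[-0.0024 -0.0006 -0.0057  0.0018  0.001   0.0047]
```

>>> send_rows:
  steps:
    - [-0.0015,0,-0.003,0.001,0,0.002,-1]
    - [-0.003,-0.0005,-0.0063,0.002,0,0.004,-1]
    - [-0.003,-0.0005,-0.0063,0.002,0,0.004,-1]
    - [-0.012,-0.0005,-0.002,0.002,0,0.004,-1]
    - [-0.026,-0.0005,0.0045,0.002,0,0.004,-1]
    - [-0.04,-0.0005,0.011,0.002,0,0.004,-1]
    - [-0.05,-0.0005,0.0157,0.002,0,0.004,-1]
    - [-0.053,-0.0005,0.0171,0.002,0,0.004,-1]
    - [-0.053,-0.0005,0.0171,0.002,0,0.004,-1]

```text
time_s: 19.5
tcp_pos: [0.4925, -0.0063, 0.0154]
ee_rot: [0.383, 0.898, -0.086, 0.198]
ft_force: [0.5, -0.5, -2.4]
grip_width: 0.0507
gripper_force: 83.1
```

Run:
```python
from h import *
st(); print(rows(goal([-208,-56.6,16.8],25,0)))
```

```text
t 19.5 tcp rack [-207.4  -57.4   15.4] F rack [ 0.7  0.  -2.4] T [-0.03  0.73 -0.03] w 50.7 g 83.1 q [-0.02  0.21 -0.36  2.23  0.79  0.7  -0.21]
toolx [-0.907 -0.001 -0.422] toolz [ 0.422 -0.002 -0.907]
[-0.0001  0.0008 -0.0015 -0.0024 -0.0006  0.0007]
```

>>> send_rows:
  steps:
    - [-0.0007,0.0008,-0.0015,-0.002,0,0,-1]
    - [-0.0007,0.0008,-0.0015,-0.002,0,0,-1]
    - [-0.006,0.0008,0.001,-0.002,0,0,-1]
    - [-0.011,0.0008,0.0033,-0.002,0,0,-1]
    - [-0.0165,0.0008,0.0059,-0.002,0,0,-1]
    - [-0.022,0.0008,0.0084,-0.002,0,0,-1]
    - [-0.028,0.0008,0.0112,-0.002,0,0,-1]
    - [-0.028,0.0008,0.0112,-0.002,0,0,-1]

```text
time_s: 20.3
tcp_pos: [0.5145, -0.0281, 0.0173]
ee_rot: [0.383, 0.898, -0.085, 0.199]
ft_force: [0.3, -0.5, -1.7]
grip_width: 0.0505
gripper_force: 83.1
```

Run:
```python
from h import *
st(); print(rows(goal([-178,-56.6,16.8],25,0)))
```

```text
t 20.3 tcp rack [-176.5  -56.6   17.3] F rack [ 0.6 -0.1 -1.7] T [-0.01  0.71 -0.02] w 50.5 g 83.1 q [ 0.02  0.23 -0.33  2.19  0.79  0.68 -0.15]
toolx [-0.906 -0.    -0.423] toolz [ 0.423 -0.    -0.906]
[ 0.0015  0.     -0.0002 -0.0004 -0.0001  0.0002]
```

>>> send_rows:
  steps:
    - [-0.005,0,0.0023,0,0,0,-1]
    - [-0.0105,0,0.0049,0,0,0,-1]
    - [-0.016,0,0.0075,0,0,0,-1]
    - [-0.0215,0,0.01,0,0,0,-1]
    - [-0.027,0,0.0126,0,0,0,-1]
    - [-0.0325,0,0.0152,0,0,0,-1]
    - [-0.038,0,0.0177,0,0,0,-1]
    - [-0.041,0,0.019,0,0,0,-1]
    - [-0.041,0,0.019,0,0,0,-1]

```text
time_s: 21.2
tcp_pos: [0.5454, -0.0604, 0.0172]
ee_rot: [0.383, 0.898, -0.085, 0.199]
ft_force: [0.6, 0.2, -4.5]
grip_width: 0.0506
gripper_force: 83.6
```

Run:
```python
from h import *
st(); print(rows(goal([-133,-56.6,16.8],25,0)))
```

```text
t 21.2 tcp rack [-131.8  -56.6   17.2] F rack [ 0.2  0.6 -4.5] T [-0.03  1.31 -0.12] w 50.6 g 83.6 q [ 0.08  0.28 -0.3   2.13  0.79  0.66 -0.06]
toolx [-0.906 -0.001 -0.422] toolz [ 0.422 -0.    -0.906]
[ 0.0013  0.     -0.0001 -0.0005 -0.0003  0.0007]
```

>>> send_rows:
  steps:
    - [-0.005,0,0.0023,0,0,0,-1]
    - [-0.0105,0,0.0049,0,0,0,-1]
    - [-0.016,0,0.0075,0,0,0,-1]
    - [-0.0215,0,0.0102,0,0,0,-1]
    - [-0.027,0,0.0128,0,0,0,-1]
    - [-0.0325,0,0.0155,0,0,0,-1]
    - [-0.038,0,0.0182,0,0,0,-1]
    - [-0.0425,0,0.0206,0,0,0,-1]
    - [-0.0425,0,0.0206,0,0,0,-1]

```text
time_s: 22.1
tcp_pos: [0.5785, -0.0946, 0.0168]
ee_rot: [0.383, 0.898, -0.085, 0.199]
ft_force: [-0.8, -3.6, -5.6]
grip_width: 0.0506
gripper_force: 83.7
```

Run:
```python
from h import *
st()
```

```text
t 22.1 tcp rack [-84.1 -56.4  16.8] F rack [ 2.  -3.1 -5.6] T [-0.38  1.01 -0.54] w 50.6 g 83.7 q [ 0.13  0.33 -0.27  2.06  0.78  0.64  0.04]
toolx [-0.906 -0.001 -0.423] toolz [ 0.423 -0.    -0.906]
```

>>> send_rows:
  newtons: 40
  steps:
    - [0,0,0,0,0,0,0.2]
    - [0,0,0,0,0,0,1]
    - [0,0,0,0,0,0,1]
    - [0,0,0,0,0,0,1]
    - [0,0,-0.03,0,0,0,1]
    - [0,0,-0.07,0,0,0,1]
    - [0,0,-0.105,0,0,0,1]
    - [0.029,0,-0.105,0,0,0,-1]
    - [0.029,0,-0.105,0,0,0,-1]
    - [0.029,0,-0.105,0,0,0,-1]
    - [0.029,0,-0.105,0,0,0,-1]
    - [0.029,0,-0.105,0,0,0,-1]

```text
time_s: 23.3
tcp_pos: [0.5295, -0.0433, 0.0995]
ee_rot: [0.383, 0.898, -0.085, 0.199]
ft_force: [-1.0, 0.9, -0.8]
grip_width: 0.0123
gripper_force: 0.0
```

Run:
```python
from h import *
st(); print(rows(goal([-150,-56.3,12],25,0)))
```

```text
t 23.3 tcp rack [-155.2  -56.3   99.5] F rack [-1.3 -0.1 -0.8] T [ 0.05  0.5  -0.02] w 12.3 g 0.0 q [ 0.12  0.11 -0.38  2.11  0.6   0.8   0.11]
toolx [-0.906 -0.001 -0.422] toolz [ 0.422 -0.    -0.906]
[ 0.0323  0.0001  0.0815 -0.0001 -0.0004  0.0008]
```

>>> send_rows:
  steps:
    - [0.032,0,0.03,0,0,0,-1]
    - [0.032,0,0.06,0,0,0,-1]
    - [0.032,0,0.081,0,0,0,-1]
    - [0.032,0,0.081,0,0,0,-1]
    - [0.025,0,0.0845,0,0,0,-1]
    - [0.018,0,0.0877,0,0,0,-1]
    - [0.0125,0,0.0903,0,0,0,-1]
    - [0.0125,0,0.0903,0,0,0,-1]

```text
time_s: 24.1
tcp_pos: [0.5487, -0.0631, 0.0134]
ee_rot: [0.383, 0.898, -0.085, 0.2]
ft_force: [0.3, 0.5, 0.1]
grip_width: -0.0004
gripper_force: 0.0
```

Run:
```python
from h import *
st()
```

```text
t 24.1 tcp rack [-127.6  -56.1   13.4] F rack [-0.1  0.5  0.1] T [-0.06  0.47 -0.04] w -0.4 g 0.0 q [ 0.1   0.29 -0.32  2.12  0.81  0.65 -0.07]
toolx [-0.906  0.    -0.424] toolz [ 0.424  0.001 -0.906]
```

Now I'll creep forward 6 mm at about 1.5 mm per row.

>>> send_rows:
  steps:
    - [-0.0014,0,0.0006,0,0,0,-1]
    - [-0.0027,0,0.0013,0,0,0,-1]
    - [-0.0041,0,0.0019,0,0,0,-1]
    - [-0.0054,0,0.0025,0,0,0,-1]
    - [-0.0054,0,0.0025,0,0,0,-1]

```text
time_s: 24.6
tcp_pos: [0.5517, -0.0661, 0.0124]
ee_rot: [0.382, 0.898, -0.085, 0.199]
ft_force: [-1.5, 1.6, 2.7]
grip_width: 0.0004
gripper_force: 1.3
```

Run:
```python
from h import *
st()
```

```text
t 24.6 tcp rack [-123.3  -56.1   12.4] F rack [-2.2  0.   2.7] T [-0.09  0.72 -0.07] w 0.4 g 1.3 q [ 0.11  0.3  -0.32  2.12  0.81  0.65 -0.06]
toolx [-0.907 -0.002 -0.422] toolz [ 0.422  0.    -0.907]
```

>>> send_rows:
  steps:
    - [-0.0018,0,0.0008,0,0,0,-1]
    - [-0.0036,0,0.0017,0,0,0,-1]
    - [-0.0054,0,0.0025,0,0,0,-1]
    - [-0.0063,0,0.003,0,0,0,-1]
    - [-0.0063,0,0.003,0,0,0,-1]

```text
time_s: 25.1
tcp_pos: [0.5568, -0.0719, 0.0124]
ee_rot: [0.383, 0.898, -0.085, 0.199]
ft_force: [0.6, -0.3, 0.7]
grip_width: 0.0002
gripper_force: 0.0
```

Run:
```python
from h import *
st()
```

```text
t 25.1 tcp rack [-115.6  -56.4   12.4] F rack [0.6 0.2 0.7] T [ 0.02  0.46 -0.01] w 0.2 g 0.0 q [ 0.12  0.31 -0.32  2.11  0.81  0.65 -0.04]
toolx [-0.906 -0.001 -0.423] toolz [ 0.423 -0.    -0.906]
```

>>> send_rows:
  steps:
    - [-0.0009,0,0.0004,0,0,0,-1]
    - [-0.0018,0,0.0008,0,0,0,-1]
    - [-0.0018,0,0.0008,0,0,0,-1]

```text
time_s: 25.4
tcp_pos: [0.5579, -0.0728, 0.0123]
ee_rot: [0.382, 0.898, -0.085, 0.199]
ft_force: [-2.5, 2.0, 1.7]
grip_width: 0.0004
gripper_force: 1.2
```

Run:
```python
from h import *
st()
```

```text
t 25.4 tcp rack [-114.2  -56.2   12.3] F rack [-3.1 -0.4  1.7] T [-0.    0.87  0.01] w 0.4 g 1.2 q [ 0.12  0.31 -0.31  2.1   0.81  0.65 -0.04]
toolx [-0.907 -0.002 -0.422] toolz [ 0.422  0.    -0.907]
```

>>> send_rows:
  steps:
    - [-0.0005,0,0.0002,0,0,0,-1]
    - [-0.0009,0,0.0004,0,0,0,-1]
    - [-0.0009,0,0.0004,0,0,0,-1]

```text
time_s: 25.7
tcp_pos: [0.5582, -0.0729, 0.0122]
ee_rot: [0.382, 0.899, -0.085, 0.199]
ft_force: [-5.9, 4.6, 3.7]
grip_width: 0.0001
gripper_force: 3.5
```

Run:
```python
from h import *
st()
```

```text
t 25.7 tcp rack [-113.9  -56.1   12.2] F rack [-7.4 -1.1  3.7] T [-0.17  1.51 -0.06] w 0.1 g 3.5 q [ 0.12  0.31 -0.31  2.1   0.81  0.65 -0.04]
toolx [-0.907 -0.002 -0.422] toolz [ 0.422  0.    -0.907]
```

>>> send_rows:
  steps:
    - [-0.0005,0,0.0002,0,0,0,-1]
    - [-0.0009,0,0.0004,0,0,0,-1]
    - [-0.0009,0,0.0004,0,0,0,-1]

```text
time_s: 26.0
tcp_pos: [0.5584, -0.073, 0.012]
ee_rot: [0.382, 0.899, -0.085, 0.198]
ft_force: [-11.1, 8.7, 8.4]
grip_width: -0.0
gripper_force: 6.5
```

Run:
```python
from h import *
st()
```

```text
t 26.0 tcp rack [-113.7  -56.    12. ] F rack [-14.   -2.1   8.4] T [-0.49  2.13 -0.25] w -0.0 g 6.5 q [ 0.12  0.31 -0.31  2.1   0.81  0.65 -0.04]
toolx [-0.907 -0.003 -0.421] toolz [ 0.421 -0.    -0.907]
```

>>> send_rows:
  steps:
    - [0.01,0,-0.0047,0,0,0,-1]
    - [0.03,0,-0.014,0,0,0,-1]
    - [0.054,0,-0.0254,0,0,0,-1]
    - [0.04,0,-0.06,0,0,0,-1]
    - [0.03,0,-0.1,0,0,0,-1]
    - [0.035,0,-0.145,0,0,0,-1]
    - [0.04,0,-0.19,0,0,0,-1]
    - [0.05,-0.04,-0.24,0,0,0,-1]
    - [0.05,-0.08,-0.245,0,0,0,-1]
    - [0.05,-0.12,-0.245,0,0,0,-1]
    - [0.05,-0.15,-0.245,0,0,0,-1]
    - [0.05,-0.15,-0.245,0,0,0,-1]

```text
time_s: 27.2
tcp_pos: [0.3516, -0.0723, 0.2092]
ee_rot: [0.384, 0.898, -0.088, 0.194]
ft_force: [-0.0, 0.8, 0.1]
grip_width: -0.0
gripper_force: 0.0
```

Run:
```python
from h import *
st()
f=lambda im,o:np.clip(cv2.resize(im[o[1]:o[1]+90,o[0]:o[0]+80],None,fx=5,fy=5,interpolation=cv2.INTER_CUBIC)*1.3,0,255).astype(np.uint8)
a=r.capture("scene")[:,:,::-1];b=r.capture("top")[:,:,::-1]
ga,gb=f(a,(290,150)),f(b,(300,130))
for n,g,o in(("scene",ga,(290,150)),("top",gb,(300,130))):
    for s in(1,-1):
        for y in(30,82):
            for z in (28,):
                q=((proj(n,rack(RP,(-105,s*y,z)))[0]-o+.5)*5-.5).round().astype(int);cv2.circle(g,tuple(map(int,q)),2,(0,255,0),1)
cv2.imwrite("pics/fin.png",np.hstack([ga,gb]))
```

```text
t 27.2 tcp rack [-257.3 -204.8  209.2] F rack [-0.6  0.5  0.1] T [ 0.04  0.48 -0.01] w -0.0 g 0.0 q [-0.04 -0.5  -0.19  2.34  0.31  1.09  0.43]
toolx [-0.909  0.    -0.416] toolz [ 0.416 -0.009 -0.909]
```

View pics/fin.png

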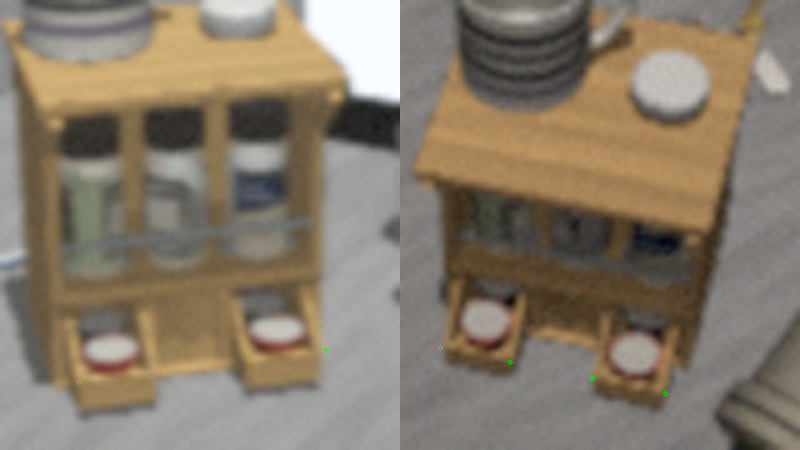

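The final view shows both trays scoop end out at matching depth. The returned tray's lip is at crop (280,360) in the scene view and (630,385) in the top view, with its pods inside. I'll ease the arm off its joint limit, then hand in.

>>> send_rows:
  steps:
    - [-0.01,0.03,-0.01,0,0,0,-1]
    - [-0.02,0.05,-0.02,0,0,0,-1]
    - [-0.02,0.05,-0.02,0,0,0,-1]
    - [-0.02,0.05,-0.02,0,0,0,-1]

```text
time_s: 27.7
tcp_pos: [0.3973, -0.0419, 0.2386]
ee_rot: [0.383, 0.898, -0.086, 0.198]
ft_force: [0.4, -0.0, -0.6]
grip_width: 0.0004
gripper_force: 0.0
```

Run:
```python
from h import *
st(); print(r.close_job())
```

```text
t 27.7 tcp rack [-247.6 -150.8  238.6] F rack [ 0.3  0.3 -0.6] T [-0.08  0.41 -0.02] w 0.4 g 0.0 q [-0.04 -0.39 -0.25  2.21  0.32  1.12  0.37]
toolx [-0.907 -0.002 -0.421] toolz [ 0.421 -0.003 -0.907]
the job is handed in; nothing more can be done
None
```

The wrong-way tray is back in its right-hand sleeve (y = -56 mm), scoop end out and home at the same depth as the other tray; all four pods were seen inside after the turn, the other tray looks unmoved, and the job was handed in at 27.7 s of the 69 s allowed.

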